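# Assemble a lens tube: spacer, lens cell, end ring

## Robot

A 6-joint arm with a two-finger parallel gripper is mounted at the origin on the work surface. World frame = base frame: x ahead of the robot, y to its left, z up, the work surface at z = 0. Lengths are in m, angles in rad, forces in N, time in s.
With the tool pointing down it reaches from about 0.35 to 0.725 m from the base axis. Payload 6 kg.
Tool frame: the origin (TCP) lies on the centre line of the jaws, within the pads' length; the fingertips stand 14 mm ahead of it and the grasp point (between the pads) lies 5 mm behind it; x points along the fingers, z is the direction in which the jaws open and shut, and the axes are right-handed (so a half turn about x gives the same grasp; the last joint's range is limited). The gripper opens to 85 mm and grips with 20 to 120 N. Pads are 22 mm wide; open, the fingers measure 114 mm over their backs; the gripper's body (76 mm by 85 mm) begins 54 mm behind the grasp point. The pads swing forward as they close: fully open they stand 13 mm farther back than shut.
Start: joints at [-0.939, 0.04, 0.085, 0, -1.615, -0.334], TCP at [0.176, -0.574, 0.245] pointing down, gripper open.
Joint ranges: [-2.56, 2.56], [-1.29, 2.01], [-1.08, 1.49], [-3.29, 1.98], [-2.81, -0.18], [-2.99, 2.99]. Speed limits (rad/s): [2.57, 2.57, 3.01, 3.14, 3.14, 3.14].

## Interface

Orientations are given as a unit quaternion [w, x, y, z].
In Python, from plant import bot, cams, finish_job gives the robot as it stands.
- The arm moves only by the shell command python3 -m creep 'ROWS' [OPENING] [FORCE]. ROWS is text: rows parted by semicolons, each of 6 numbers parted by spaces: the shift along the world's x, y, z in units of 40 mm (1.0 is 40 mm), then the turn, a rotation vector about the world's x, y, z in units of 6 degrees (1.0 is 6 degrees). In form: dx dy dz rx ry rz; .... A call has 1 to 8 rows; each row shifts and turns the commanded pose from where the row before left it; what a row does not reach is not made up. A row lasts 1/12 s, in which the tool goes at most 41.7 mm and 7.16 degrees, less where a joint would pass 70% of its speed; a pose out of reach is approached as far as the arm can. A call is refused whole if a number of a shift passes 1 or a number of a turn 1, either way. A call with a gripper value outside its range is refused whole. OPENING is the closure, from -1 (fully open) to 1 (shut), so that 0 is half open, set as the call begins (- or left out, the last holds). The fingers move at their own pace and stop on an object; FORCE is the grip in N (left out, the last holds). Time passes only in rows, so rows that do not move let the fingers close. It gives the time, the measured TCP pose, the force and the opening at its end, in the units of the state.
- bot.read_state(): the state, without advancing time (a new reading comes with each control period).
- cams.capture(name): name is "side" or "top"; returns a dict with "img" (420x560x3 uint8, red, green, blue), "depth" (420x560 float32, m along the optical axis (not along the pixel's ray), 0 where there is no reading), "vertical_fov" (degrees; the focal length in pixels is half the picture's height over the tangent of half this angle, whatever the lens; pixels are square), "cx", "cy" (the principal point, pixels), "view" (4x4, takes a point from world to camera coordinates). Camera axes: x right, y up, looking along -z (the intrinsics and any distortion apply to the point x, -y, -z); pixel columns grow to the right and rows downward; lengths in m; the calibration is good to about 2 mm. A picture is of the moment at which its call begins.
- finish_job(): hands the job in, once; it reports no verdict.
The state is a dict: "t": time; "joint_pos": joint angles; "qd": joint speeds; "effort": joint torques, N m; "tool_pos": TCP position; "tool_rot": TCP orientation; "contact_force": force on the tool from outside, world axes, zero at the start; "torque": the same for the moment, N m; "width": opening from 0.0 (shut) to 1.0 (fully open).
Only numpy, scipy, OpenCV 4.12 (cv2) and the standard library are available. Lean on these libraries where they do the work, as an engineer would, in place of code of your own. Each camera call takes 0.05 s, during which the arm holds its last target. There are 200 camera calls.

## Task

Fill the tilted black lens tube with its three parts, in this order: the tall plain spacer first, then the lens cell with the glass, then the flanged end ring. Press each one fully home past the sprung balls in the bore, so that the end ring's flange finally sits flush on the tube's mouth all round. Do not shove the tube out of its set angle, and leave the other things on the bench where they are.

Things in the scene. Friction and masses are not known exactly. Their poses are not given: they have to be found in the camera images.
- tube: Black round lens tube, 58 mm outside diameter, 58 mm long, in a stand, tilted 24 to 38 degrees from vertical, open mouth up, leaning towards the robot's side. Origin: centre of the mouth, in the plane of its rim. z: along the bore, out of the mouth; y: horizontal, along the stand's hinge. Bore 46 mm in diameter, 52 mm deep, flat closed floor, 2 mm chamfer at the mouth.
- balls (a point): Point on the bore's axis 8.5 mm below the mouth. Round it three sprung steel balls (8 mm) stand 2.2 mm out of the bore wall, 120 degrees apart. Each gives way with 2 to 4 N, so a part is stopped or held by them, does not fall home by itself and must be pushed past with some 10 to 20 N along the bore.
- seat (a point): Centre of the bore's floor, 52 mm below the mouth; axes as the tube's. When all is home the spacer reaches from the floor to 28 mm below the mouth, the lens cell from there to 14 mm below the mouth, and the end ring's spigot fills the topmost 12 mm.
- hinge (a point): Middle of the tube's hinge axis, 32 mm below the mouth on the bore's axis. The hinge (along y) is clamped by friction only and slips at 1.2 N m, that is about 35 N sideways at the mouth.
- stand: Tilting stand fixed on the bench: dark base plate 130 x 105 x 12 mm, two grey upright cheeks 34 mm wide and 8 mm thick, outer faces 84 mm apart, tops 95 mm above the bench, a black knob 14 mm long on each. Hinge 78 mm above the centre of the base. Origin: centre of the base's underside; y along the hinge, x away from the side that the mouth leans to.
- spacer: Plain open aluminium ring: 44.4 mm outside diameter, 20 mm hole, 24 mm high, both ends alike with 1.5 mm chamfers, about 80 g (varies by a third). Lies flat on the bench. Origin: its centre, 12 mm above the bench; z along its axis.
- lens_cell: Aluminium ring with a clear flat glass in its hole: 44.4 mm outside diameter, 14 mm high, 20 mm glass recessed 4 mm from either end, both ends alike with 1.5 mm chamfers, about 55 g (varies by a third). Lies flat on the bench. Origin: its centre, 7 mm above the bench; z along its axis.
- end_ring: Aluminium end ring with a flange: spigot 44.4 mm in diameter and 12 mm long pointing down with a 1.5 mm chamfer, under a knurled flange 58 mm in diameter and 9 mm thick; 18 mm hole right through; about 90 g (varies by a third). Stands on its spigot, flange up. Origin: on its axis at the flange's underside, 12 mm above the bench; z along its axis, from the spigot to the flange.
- big_ring: Bystander: a flat aluminium ring 64 mm in outside diameter, 38 mm hole, 6 mm thick, that belongs elsewhere. Origin: centre of its underside.
- jar: Bystander: closed amber glass jar, 48 mm in diameter, 50 mm high. Origin: centre of its underside.
- board_block: Bystander: square wooden block 80 x 80 x 18 mm with a black board on top. Origin: centre of its underside.
- perfboard: Bystander: tan circuit board 70 x 70 x 5 mm lying flat. Origin: centre of its underside.
- screwdriver: Bystander: screwdriver lying on the bench along its x axis, handle to -x.
- tweezers: Bystander: steel tweezers 120 mm long lying along their x axis. Origin: middle.
- pliers: Bystander: pliers with red handles, about 155 mm long, lying along their x axis, handles to -x. Origin: near the joint, on the bench.
Not all that is in view belongs to the job. Leave any orange or purple look-alike of the end_ring alone.

How it is judged:
At the end, for the whole second after the job is handed in: Spacer on the bore's floor within 2.5 mm, lens cell on top of it within 3 mm, both square to the bore within 0.1 rad; end ring the right way round with its flange within 3 mm of the mouth and square within 0.06 rad; all at rest and released (z of spacer in the frame of seat between 0.0095 and 0.0145 m and distance between spacer and seat below 0.016 m and angle between the z axis of each of spacer, lens_cell and the z axis of tube, either way round below 0.1 rad and z of lens_cell in the frame of seat between 0.0285 and 0.034 m and distance between lens_cell and seat below 0.035 m and distance between end_ring and tube below 0.003 m and angle between the z axis of end_ring and the z axis of tube, either way round below 0.06 rad and z of seat in the frame of end_ring below 0 m and linear speed of each of end_ring, lens_cell, spacer below 0.02 m/s); the robot touches nothing.
It fails at once if the tube is shoved out of its set angle (its mouth moves more than 10 mm) (distance of tube from where it was at the start of the episode above 0.01 m).
It fails at once if another thing on the bench is moved more than 40 mm (distance of any of big_ring, jar, board_block, perfboard, screwdriver, tweezers, pliers from where it was at the start of the episode above 0.04 m).
It also fails if it takes over 72 s, if anything falls off the work surface, if the arm or the gripper's body presses on something with over 40 N, if the wrist force passes 120 N, or if a joint passes its speed limit or range.

## Working session

There is one attempt and no reset: what is moved stays moved. The work goes in short steps, Python scripts to look and compute and a shell command to move; the robot and the scene stay as the last step left them, time stands still between calls to the robot, and variables do not carry over. Pictures are saved under pics/ and viewed, about 8 in all and at most 12, crops included, and the job is handed in when it is done.

```bash
mkdir -p pics; ls; cat > h.py <<'E'
import numpy as np,cv2
from plant import bot,cams
def cap(n):
    c=cams.capture(n); return c
def save(c,f,crop=None,s=1):
    im=c["img"][:,:,::-1]
    if crop: im=im[crop[1]:crop[3],crop[0]:crop[2]]
    cv2.imwrite("pics/"+f,cv2.resize(im,None,fx=s,fy=s,interpolation=cv2.INTER_CUBIC))
def foc(c): return 210/np.tan(np.radians(c["vertical_fov"])/2)
def unproj(c,u,v,d=None):
    f=foc(c); d=c["depth"][int(v),int(u)] if d is None else d
    p=np.array([(u-c["cx"])/f*d,-(v-c["cy"])/f*d,-d,1]); return (np.linalg.inv(c["view"])@p)[:3]
def cloud(c):
    f=foc(c);v,u=np.mgrid[:420,:560];d=c["depth"]
    p=np.stack([(u-c["cx"])/f*d,-(v-c["cy"])/f*d,-d,np.ones_like(d)],-1)
    return p@np.linalg.inv(c["view"]).T
def proj(c,P):
    q=c["view"]@np.append(P,1); f=foc(c); return c["cx"]+f*q[0]/-q[2], c["cy"]-f*q[1]/-q[2]
E
python3 - <<'E'
from h import *
print(bot.read_state())
for n in("top","side"):
    c=cap(n); save(c,n+"0.png",s=1.4); print(n,{k:v for k,v in c.items() if k not in("img","depth")}, (c["depth"]>0).mean())
    np.savez(n+"0.npz",**c)
E
```

```text
pics
{'t': 0.0, 'joint_pos': array([-9.39356912e-01,  4.08494770e-02,  8.38070089e-02, -4.77620914e-04,
       -1.61550665e+00, -3.33719570e-01]), 'qd': array([-0.00114059,  0.00047354, -0.00017028, -0.00017059, -0.00145754,
       -0.00083448]), 'effort': array([-8.92172557e-05, -3.68195558e+01,  3.47415447e+01,  6.93258002e+00,
       -5.51250880e-03,  6.05736432e-05]), 'tool_pos': array([ 0.17601116, -0.5732839 ,  0.24425268]), 'tool_rot': array([ 0.42065473, -0.56808875,  0.41996307,  0.56917115]), 'contact_force': array([-0.59399967, -0.44147719, -0.54630281]), 'torque': array([ 0.04807338, -0.00328882,  0.0102466 ]), 'width': 0.9980308077750613}
top {'vertical_fov': 51.51877143655729, 'cx': 282.4961738743645, 'cy': 205.94815364686866, 'view': array([[ 1.08839209e-02, -9.99940676e-01,  4.30316369e-04,
         8.67172296e-03],
       [ 9.90811218e-01,  1.08425680e-02,  1.34816798e-01,
        -5.44653397e-01],
       [-1.34813466e-01, -1.04097308e-03,  9.90870449e-01,
        -1.29635983e+00],
       [ 0.00000000e+00,  0.00000000e+00,  0.00000000e+00,
         1.00000000e+00]])} 0.9960714285714286
side {'vertical_fov': 52.4609073726984, 'cx': 282.2490497412341, 'cy': 206.80720600873212, 'view': array([[-0.99123147, -0.13072316, -0.01927743,  0.54249903],
       [ 0.05223578, -0.52166323,  0.85155088, -0.10790832],
       [-0.12137375,  0.84307706,  0.52391744, -1.14176154],
       [ 0.        ,  0.        ,  0.        ,  1.        ]])} 0.9958503401360544
```

View pics/top0.png

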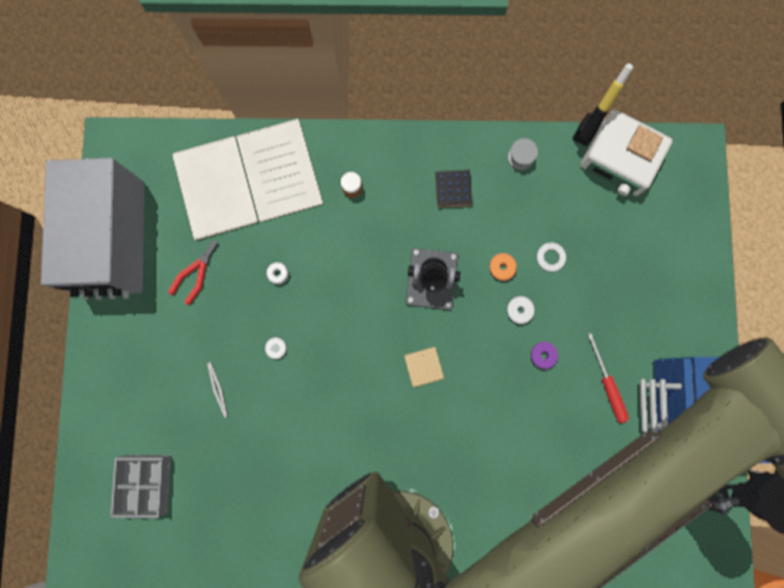

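View pics/side0.png

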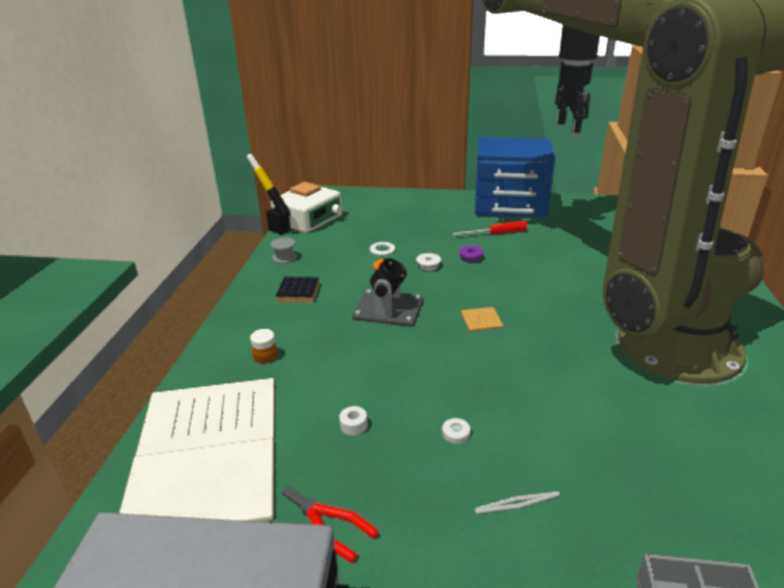

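```bash
python3 - <<'E'
from h import *
for n in("top","side"):
    c=dict(np.load(n+"0.npz")); P=cloud(c)[...,:3]
    # bench bias
    for uv,nm in (((200,300),"benchL"),((300,280),"benchM"),((340,290),"benchR")):
        if n=="top": print(n,nm,P[uv[1],uv[0]].round(4))
    cands={"spacer":(277/1.4,273/1.4),"cell":(276/1.4,348/1.4),"ring":(521/1.4,310/1.4)} if n=="top" else {"spacer":(353/1.4,420/1.4),"cell":(456/1.4,430/1.4),"ring":(428/1.4,262/1.4)}
    for k,(u,v) in cands.items():
        u,v=int(u),int(v); s=np.s_[v-25:v+25,u-25:u+25]
        Q=P[s].reshape(-1,3); I=c["img"][s].reshape(-1,3).astype(int)
        bench=np.median(Q[:,2])
        m=(I.min(1)>110)
        q=Q[m]; top=np.percentile(q[:,2],85); t=q[q[:,2]>top-.004]
        (x,y),r=cv2.minEnclosingCircle(t[:,:2].astype(np.float32))
        print(n,k,"bench",bench.round(4),"top",top.round(4),len(t),"circ",round(x,4),round(y,4),round(r,4))
    u,v=((433,275) if n=="top" else (385,285)); u=int(u/1.4);v=int(v/1.4)
    save(c,n+"_tube.png",(u-40,v-40,u+40,v+40),7)
E
```

```text
top benchL [ 0.2564  0.264  -0.001 ]
top benchM [ 0.3202 -0.0416  0.0023]
top benchR [ 0.2913 -0.1644  0.0018]
top spacer bench -0.0005 top 0.025 95 circ 0.581 0.2794 0.0215
top cell bench -0.0004 top 0.0145 115 circ 0.4145 0.2785 0.0218
top ring bench 0.0001 top 0.023 183 circ 0.4799 -0.2807 0.0603
side spacer bench 0.0022 top 0.0265 187 circ 0.4927 0.618 0.3699
side cell bench 0.0021 top 0.0166 198 circ 0.4066 0.6177 0.3597
side ring bench 0.0029 top 0.0242 119 circ 0.4562 0.344 0.6354
```

```bash
python3 - <<'E'
import cv2,numpy as np
a=cv2.imread("pics/top_tube.png");b=cv2.imread("pics/side_tube.png")
im=np.hstack([a,b]);im=cv2.resize(im,(800,400));cv2.imwrite("pics/tube.png",np.clip(im.astype(float)*1.8,0,255))
E
```

```text
[ WARN:0@0.051] global loadsave.cpp:1063 imwrite_ Unsupported depth image for selected encoder is fallbacked to CV_8U.
```

View pics/tube.png

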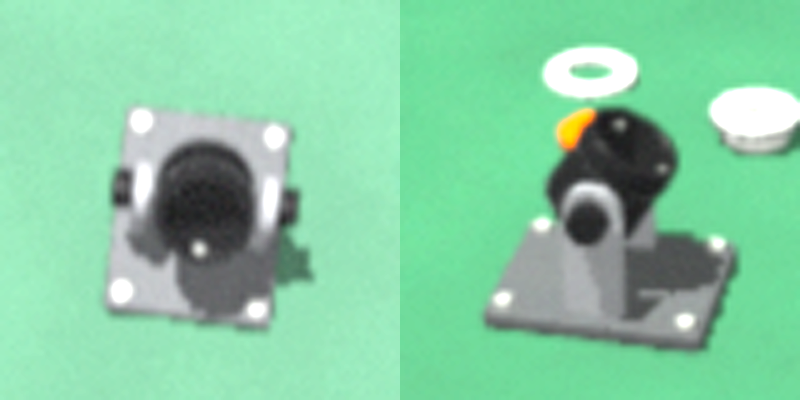

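```bash
cat > fit.py <<'E'
from h import *
from scipy.optimize import least_squares
def axes(psi,th):
    # stand x axis away from lean; psi yaw of stand x in world; bore leans to -x of stand
    X=np.array([np.cos(psi),np.sin(psi),0]);Z=np.array([0,0,1.])
    z=np.cos(th)*Z-np.sin(th)*X; y=np.cross(Z,X); return np.cross(y,z),y,z
def res(p,Q,hz):
    h=p[:3]; x,y,z=axes(p[3],p[4]); m=h+.032*z; q=Q-m
    a=q@z; r=np.linalg.norm(q-np.outer(a,z),axis=1)
    def seg(da,dr): return np.hypot(da,dr)
    outer=seg(np.maximum(0,np.maximum(a,-.058-a)),r-.029)
    bore=seg(np.maximum(0,np.maximum(a,-.052-a)),r-.023)
    rim=seg(a,np.maximum(0,np.maximum(r-.029,.023-r)))
    fl=seg(a+.052,np.maximum(0,r-.023))
    d=np.minimum.reduce([outer,bore,rim,fl])
    return np.append(np.minimum(d,.02),(p[2]-hz)*3 if hz else 0)
if __name__=="__main__":
  for n in("top","side"):
    c=dict(np.load(n+"0.npz")); P=cloud(c)[...,:3]; I=c["img"].astype(int)
    m=(I.max(2)<60)&(P[...,2]>.04)&(np.hypot(P[...,0]-.565,P[...,1]+.065)<.075)
    # exclude cheeks/knobs: keep |y|<30mm
    pl=(np.abs(P[...,2]-.012)<.004)&(np.hypot(P[...,0]-.57,P[...,1]+.065)<.1)&(np.abs(I.max(2)-I.min(2))<25)
    q=P[pl][:,:2].astype(np.float32); print(n,"plate",len(q),cv2.minAreaRect(q), "z",np.median(P[pl][:,2]))
    Q=P[m]; print(len(Q),Q.mean(0).round(3),Q[:,2].max().round(4))
    best=None
    for th in (.45,.6):
      for hz in(None,):
        p0=[.575,-.066,.078,0.1,th]
        k=np.abs((Q-np.array(p0[:3]))[:,1])<.032
        s=least_squares(res,p0,args=(Q[k],hz),loss="soft_l1",f_scale=.002)
        x,y,z=axes(*s.x[3:]); print(s.x.round(4),"deg",np.degrees(s.x[3:]).round(2),"rms",np.sqrt(np.mean(s.fun**2)).round(5),"mouth",(s.x[:3]+.032*z).round(4))
E
python3 fit.py
```

```text
top plate 668 ((0.5729354023933411, -0.0653209239244461), (0.10490457713603973, 0.12888900935649872), 83.86048126220703) z 0.01151959058444929
402 [ 0.569 -0.065  0.085] 0.1231
[ 0.5734 -0.0654  0.0778 -0.1033  0.5503] deg [-5.92 31.53] rms 0.0015 mouth [ 0.5568 -0.0637  0.1051]
[ 0.5734 -0.0654  0.0778 -0.1034  0.5501] deg [-5.92 31.52] rms 0.0015 mouth [ 0.5568 -0.0637  0.1051]
side plate 612 ((0.5706319212913513, -0.06172025948762894), (0.10597628355026245, 0.12993758916854858), 83.78578186035156) z 0.013831336602989464
390 [ 0.566 -0.051  0.092] 0.123
[ 0.5708 -0.0664  0.0807 -0.1136  0.5473] deg [-6.51 31.36] rms 0.00149 mouth [ 0.5543 -0.0645  0.108 ]
[ 0.5708 -0.0664  0.0807 -0.1136  0.5473] deg [-6.51 31.36] rms 0.00149 mouth [ 0.5543 -0.0645  0.108 ]
```

```bash
cat > plan.py <<'E'
from h import *
from scipy.spatial.transform import Rotation as R
def rot(): 
    q=bot.read_state()["tool_rot"]; return R.from_quat(np.r_[q[1:],q[0]])
def turn_to(x,z,r0=None):
    """rotvec in units of 6deg from current to tool x, z (best of the half turn)"""
    r0=r0 or rot(); out=[]
    for s in(1,-1):
        Z=s*np.array(z); T=R.from_matrix(np.c_[x,np.cross(Z,x),Z]); out.append((T*r0.inv()).as_rotvec(degrees=True)/6)
    return out
PSI,TH=np.radians(-6.2),np.radians(31.45)
X=np.array([np.cos(PSI),np.sin(PSI),0]);Y=np.array([-np.sin(PSI),np.cos(PSI),0])
B=np.cos(TH)*np.array([0,0,1])-np.sin(TH)*X   # bore axis out
def go(target): return ((np.array(target)-bot.read_state()["tool_pos"])/.04).round(3)
E
python3 - <<'E'
from plan import *
print(rot().as_matrix().round(3)); print(turn_to([0,0,-1],Y)); print("B",B,"Y",Y)
for n,cc in(("top",dict(spacer=(.581,.279),cell=(.4145,.2785),ring=(.48,-.26))),("side",dict(spacer=(.579,.28),cell=(.412,.2785),ring=(.478,-.26)))):
    c=dict(np.load(n+"0.npz")); P=cloud(c)[...,:3]; I=c["img"].astype(int)
    for k,xy in cc.items():
        w=(np.hypot(P[...,0]-xy[0],P[...,1]-xy[1])<.06)&(P[...,2]>.006)&((I.max(2)-I.min(2))<60)&(c["depth"]>0)
        q=P[w]; top=np.percentile(q[:,2],80); t=q[q[:,2]>top-.003]
        (x,y),r=cv2.minEnclosingCircle(t[:,:2].astype(np.float32)); print(n,k,len(t),"top",top.round(4),"circ",round(x,4),round(y,4),round(r,4),"mean",t.mean(0).round(4))
E
```

```text
[[-0.001 -0.956 -0.293]
 [ 0.001 -0.293  0.956]
 [-1.     0.     0.002]]
[array([-1.51225400e-02, -2.67462937e-03, -3.87718979e+00]), array([ 3.70942234e-03, -2.09733312e-02,  2.61228020e+01])]
B [-0.51870254  0.05634913  0.85309581] Y [0.10799936 0.99415096 0.        ]
top spacer 82 top 0.0248 circ 0.581 0.2794 0.0215 mean [0.5808 0.2801 0.0246]
top cell 99 top 0.0144 circ 0.4145 0.2785 0.0218 mean [0.4141 0.2789 0.0138]
top ring 149 top 0.0227 circ 0.5049 -0.2606 0.0293 mean [ 0.5052 -0.2605  0.0222]
side spacer 177 top 0.0262 circ 0.5792 0.2809 0.0228 mean [0.5785 0.2815 0.0258]
side cell 184 top 0.0163 circ 0.413 0.2793 0.0222 mean [0.413  0.2804 0.0157]
side ring 113 top 0.0241 circ 0.5022 -0.2591 0.0321 mean [ 0.502  -0.2576  0.0232]
```

```bash
r="0.42 0.89 0 0 0 -0.2"
python3 -m creep '.42 .89 0 0 0 -.16; .42 .89 0 0 0 -.16; .42 .89 0 0 0 -.16; .42 .89 0 0 0 -.16; .42 .89 0 0 0 -.16; .42 .89 0 0 0 -.16; .42 .89 0 0 0 -.16; .42 .89 0 0 0 -.16' -1
python3 -m creep '.42 .89 0 0 0 -.16; .42 .89 0 0 0 -.16; .42 .89 0 0 0 -.16; .42 .89 0 0 0 -.16; .42 .89 0 0 0 -.16; .42 .89 0 0 0 -.16; .42 .89 0 0 0 -.16; .42 .89 0 0 0 -.16'
python3 -m creep '.42 .89 0 0 0 -.16; .42 .89 0 0 0 -.16; .42 .89 -.3 0 0 -.16; .42 .89 -.3 0 0 -.16; .42 .89 -.3 0 0 -.16; .42 .89 -.3 0 0 -.16; .42 .89 -.3 0 0 -.16; .42 .89 -.3 0 0 -.16'
python3 - <<'E'
from plan import *
s=bot.read_state();print(s["t"],s["tool_pos"],s["joint_pos"].round(2)); print(go([.580,.280,.08]),turn_to([0,0,-1],Y)[0])
E
```

```text
t: 0.77
tool_pos: [0.3105, -0.287, 0.245]
tool_rot: [0.458, -0.539, 0.458, 0.539]
contact_force: [2.4, 0.2, 0.5]
width: 1.001
t: 1.43
tool_pos: [0.4451, -0.0018, 0.2453]
tool_rot: [0.493, -0.507, 0.492, 0.507]
contact_force: [1.6, -1.1, 0.7]
width: 0.999
t: 2.1
tool_pos: [0.5796, 0.2826, 0.172]
tool_rot: [0.525, -0.473, 0.526, 0.473]
contact_force: [-0.2, -0.7, 1.6]
width: 0.997
2.1 [0.57958694 0.28263349 0.17198419] [ 0.76  0.16  0.08 -0.   -1.49 -2.44]
[ 0.01  -0.066 -2.3  ] [ 0.00273197 -0.00688471 -0.03175681]
```

```bash
python3 -m creep '0 -.07 -.8 0 0 0; 0 0 -.8 0 0 0; 0 0 -.8 0 0 0; 0 0 -.5 0 0 0; 0 0 -.45 0 0 0; 0 0 0 0 0 0; 0 0 0 0 0 0'
python3 - <<'E'
from plan import *
c=cap("side"); u,v=proj(c,[.58,.28,.03]); print(u,v); u,v=int(u),int(v); a=c["img"][v-60:v+30,u-50:u+50]
d=cap("top"); u,v=proj(d,[.58,.28,.03]); u,v=int(u),int(v); b=d["img"][v-45:v+45,u-50:u+50]
cv2.imwrite("pics/g1.png",cv2.resize(np.hstack([a,b])[:,:,::-1],None,fx=4,fy=4,interpolation=3))
E
```

```text
t: 2.68
tool_pos: [0.5787, 0.2775, 0.0382]
tool_rot: [0.524, -0.473, 0.526, 0.473]
contact_force: [-0.0, -0.6, 1.0]
width: 0.998
251.3631956147356 294.7351662508182
```

View pics/g1.png

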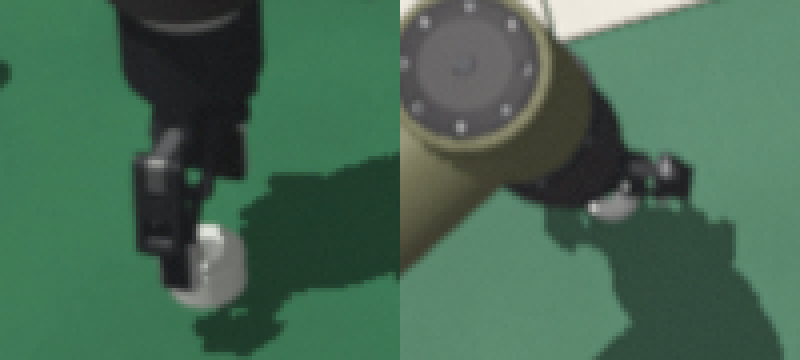

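```bash
python3 - <<'E'
from plan import *
c=cap("side"); P=cloud(c)[...,:3]; s=bot.read_state(); p=s["tool_pos"];print(p)
I=c["img"].astype(int)
m=(np.abs(P[...,0]-.58)<.05)&(np.abs(P[...,1]-.29)<.09)&(P[...,2]>.008)&(P[...,2]<.12)
dark=m&(I.max(2)<75); q=P[dark]-p; L=np.c_[q@X,q@Y,q[:,2]]
for a,b in((-.05,-.02),(-.02,-.01),(-.01,0),(0,.01),(.01,.02),(.02,.03),(.03,.05)):
    k=(L[:,2]>a)&(L[:,2]<b)&(L[:,1]>.02)
    if k.sum(): print(a,b,k.sum(),"x",np.percentile(L[k,0],[3,50,97]).round(4),"y",np.percentile(L[k,1],[3,50,97]).round(4))
br=m&(I.min(2)>95); t=P[br]; print("spacer",len(t),np.percentile(t,[3,50,97],axis=0).round(4))
E
```

```text
[0.5801707  0.2785852  0.04137624]
0 0.01 5 x [-0.0049  0.0009  0.0049] y [0.0521 0.0534 0.054 ]
0.01 0.02 24 x [-0.0082 -0.0011  0.0089] y [0.0486 0.0533 0.0555]
0.02 0.03 28 x [-0.0079 -0.0025  0.0058] y [0.0485 0.0544 0.0563]
0.03 0.05 17 x [-0.013  -0.0109  0.0041] y [0.0456 0.0541 0.0716]
spacer 225 [[0.558  0.2618 0.0087]
 [0.5727 0.2902 0.0239]
 [0.5864 0.3268 0.0581]]
```

```bash
python3 -m creep '0 0 -.38 0 0 0; 0 0 0 0 0 0'
python3 -m creep '0 0 0 0 0 0; 0 0 0 0 0 0; 0 0 0 0 0 0; 0 0 0 0 0 0; 0 0 0 0 0 0; 0 0 0 0 0 0' 1 80
python3 - <<'E'
from plan import *
s=bot.read_state();print(s["tool_pos"],s["width"],s["contact_force"])
E
```

```text
t: 3.0
tool_pos: [0.5788, 0.278, 0.0234]
tool_rot: [0.525, -0.473, 0.526, 0.474]
contact_force: [-0.4, -1.1, -1.8]
width: 1.001
t: 3.5
tool_pos: [0.5801, 0.2785, 0.0259]
tool_rot: [0.526, -0.474, 0.524, 0.473]
contact_force: [-1.0, 0.5, 5.6]
width: 0.479
[0.58005586 0.27853178 0.0258671 ] 0.4790464684494585 [-1.03495438  0.52493635  5.6022856 ]
```

```bash
python3 -m creep '0 0 .3 0 0 0; 0 0 .6 0 0 0; 0 0 .9 0 0 0; 0 0 .9 0 0 0; 0 0 .5 0 0 0; 0 0 0 0 0 0'
python3 - <<'E'
from plan import *
s=bot.read_state();p=s["tool_pos"];print(p,s["width"],s["contact_force"])
c=cap("side"); u,v=map(int,proj(c,p)); cv2.imwrite("pics/g2.png",cv2.resize(c["img"][v-30:v+35,u-40:u+40,::-1],None,fx=8,fy=8,interpolation=3))
P=cloud(c)[...,:3];I=c["img"].astype(int)
m=(np.linalg.norm(P-p,axis=2)<.06)&(I.min(2)>100); q=P[m]-p
print(np.percentile(np.c_[q@X,q@Y,q[:,2]],[2,10,50,90,98],axis=0).round(4))
E
```

```text
t: 4.0
tool_pos: [0.5814, 0.2789, 0.1597]
tool_rot: [0.529, -0.474, 0.522, 0.473]
contact_force: [0.3, -0.7, 0.1]
width: 0.48
[0.58136748 0.27894095 0.15965368] 0.4795683018849622 [ 0.33406668 -0.70697733  0.05242851]
[[-0.0223 -0.0144 -0.0217]
 [-0.0201 -0.0102 -0.0189]
 [-0.0124  0.0104 -0.0057]
 [ 0.0064  0.0201  0.0009]
 [ 0.0177  0.0241  0.0172]]
```

View pics/g2.png

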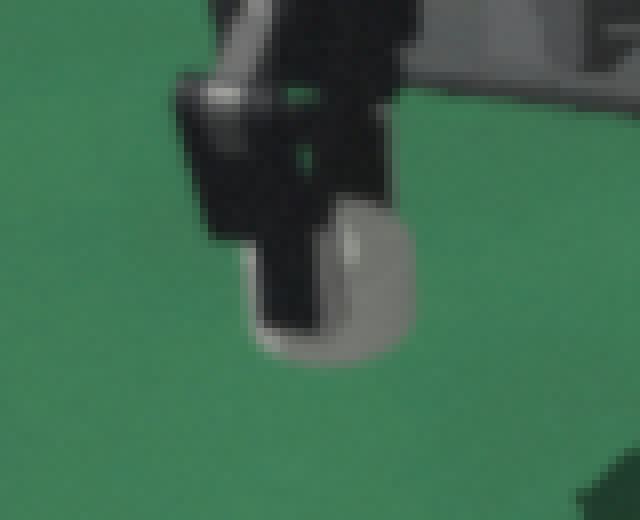

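```bash
python3 -m creep '-.1 -.5 .1 -.06 -.52 0; -.18 -.9 .1 -.06 -.52 0; -.18 -.9 .1 -.06 -.52 0; -.18 -.9 .1 -.06 -.52 0; -.18 -.9 .1 -.06 -.52 0; -.18 -.9 0 -.06 -.52 0; -.18 -.9 0 -.06 -.52 0; -.18 -.9 0 -.06 -.52 0'
python3 -m creep '-.18 -.9 0 -.05 -.52 0; -.12 -.75 0 -.05 -.52 0; 0 0 0 0 0 0; 0 0 0 0 0 0'
python3 - <<'E'
from plan import *
s=bot.read_state();print(s["tool_pos"],s["width"],s["joint_pos"].round(2)); M=np.array([.5552,-.064,.1053])
print("B",B,go(M+.0345*B),turn_to(-B,Y)[0],s["contact_force"])
E
```

```text
t: 4.72
tool_pos: [0.5237, 0.0045, 0.1706]
tool_rot: [0.614, -0.578, 0.411, 0.346]
contact_force: [1.3, -1.1, -0.1]
width: 0.482
t: 5.05
tool_pos: [0.5116, -0.0616, 0.1708]
tool_rot: [0.633, -0.598, 0.38, 0.312]
contact_force: [-0.3, -0.1, 0.7]
width: 0.482
[ 0.51162817 -0.06155188  0.17079468] 0.48238210240749513 [ 0.45 -0.73 -0.84  0.33 -1.01 -2.24]
B [-0.51870254  0.05634913  0.85309581] [ 0.642 -0.013 -0.902] [ 0.02615165 -0.02126052  0.0017286 ] [-0.25938229 -0.10441283  0.6637799 ]
```

```bash
python3 -m creep '.3 0 -.4 0 0 0; .3 -.01 -.45 0 0 0; .04 0 -.05 0 0 0; 0 0 0 0 0 0; 0 0 0 0 0 0'
python3 - <<'E'
from plan import *
M=np.array([.5552,-.064,.1053]);v=[]
for i in range(5):
    c=cap("side" if i%2 else "top"); s=bot.read_state(); v.append(s["tool_pos"]); np.savez("ins%d.npz"%i,**c) if i<2 else 0
print(np.std(v,0),np.mean(v,0)); print((M+.0345*B-np.mean(v,0))/.04, turn_to(-B,Y)[0],s["contact_force"])
a=[]
for i in(0,1):
    c=dict(np.load("ins%d.npz"%i)); u,w=map(int,proj(c,M)); a.append(c["img"][w-35:w+35,u-40:u+40])
im=np.clip(np.hstack(a)[:,:,::-1].astype(float)*1.6,0,255).astype(np.uint8); cv2.imwrite("pics/ins.png",cv2.resize(im,None,fx=5,fy=5,interpolation=3))
E
```

```text
t: 5.47
tool_pos: [0.5385, -0.0599, 0.1362]
tool_rot: [0.632, -0.599, 0.379, 0.313]
contact_force: [-0.5, 0.8, 0.5]
width: 0.482
[4.47388306e-05 5.91189171e-05 1.54765073e-04] [ 0.53871147 -0.05991113  0.1371839 ]
[-0.03516774 -0.05362051 -0.06130234] [ 0.02589691  0.00027972 -0.0283031 ] [-0.21959919  0.0015924  -0.30073401]
```

View pics/ins.png

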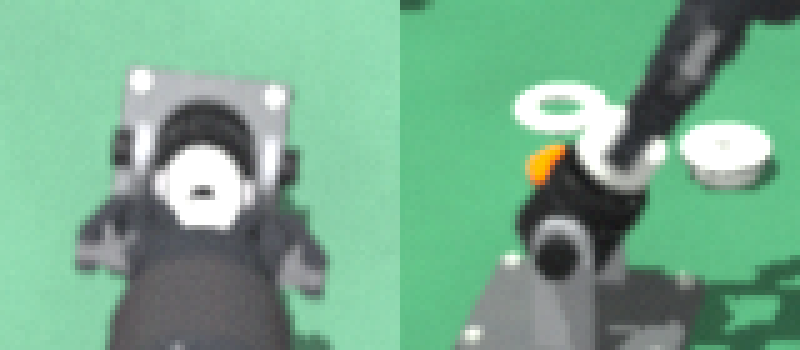

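```bash
python3 -m creep '-.035 -.054 -.06 0 0 0; 0 0 0 0 0 0; .052 -.006 -.085 0 0 0; .052 -.006 -.085 0 0 0; 0 0 0 0 0 0'
python3 -m creep '.052 -.006 -.085 0 0 0; 0 0 0 0 0 0; 0 0 0 0 0 0'
python3 -m creep '.052 -.006 -.085 0 0 0; 0 0 0 0 0 0; 0 0 0 0 0 0'
cat > st.py <<'E'
from plan import *
import sys
M=np.array([.5552,-.064,.1053]); s=bot.read_state(); q=s["tool_pos"]-M; f=s["contact_force"]
print("t",round(s["t"],2),"rel mouth mm x,y,z(bore)",np.round(1e3*np.array([q@np.cross(Y,B),q@Y,q@B]),1),"F x,y,z",np.round([f@np.cross(Y,B),f@Y,f@B],1),"w",round(s["width"],3),"turn",turn_to(-B,Y)[0].round(2))
E
python3 st.py
```

```text
t: 6.13
tool_pos: [0.541, -0.0632, 0.1256]
tool_rot: [0.633, -0.598, 0.379, 0.313]
contact_force: [0.1, -0.8, -1.3]
width: 0.478
t: 6.38
tool_pos: [0.5439, -0.0628, 0.124]
tool_rot: [0.633, -0.599, 0.378, 0.312]
contact_force: [3.3, 1.3, -0.5]
width: 0.48
t: 6.63
tool_pos: [0.546, -0.0629, 0.1207]
tool_rot: [0.633, -0.599, 0.378, 0.312]
contact_force: [3.4, 4.3, 1.7]
width: 0.481
t 6.63 rel mouth mm x,y,z(bore) [ 0.2  0.1 18. ] F x,y,z [ 3.4  4.6 -0.1] w 0.481 turn [ 0.02  0.   -0.03]
```

```bash
python3 -m creep '.036 .012 -.043 0 0 0; 0 0 0 0 0 0; 0 0 0 0 0 0'; python3 st.py
python3 -m creep '.026 -.003 -.043 0 0 0; 0 0 0 0 0 0'; python3 st.py
python3 -m creep '.026 -.003 -.043 0 0 0; 0 0 0 0 0 0; 0 0 0 0 0 0'; python3 st.py
```

```text
t: 6.88
tool_pos: [0.5471, -0.0629, 0.1186]
tool_rot: [0.633, -0.599, 0.378, 0.312]
contact_force: [5.3, 2.8, 1.3]
width: 0.482
t 6.88 rel mouth mm x,y,z(bore) [-0.   0.3 15.6] F x,y,z [ 4.9  3.3 -1.4] w 0.482 turn [ 0.03 -0.01 -0.03]
t: 7.05
tool_pos: [0.5482, -0.063, 0.1169]
tool_rot: [0.633, -0.599, 0.378, 0.312]
contact_force: [4.3, 2.8, 2.0]
width: 0.48
t 7.05 rel mouth mm x,y,z(bore) [ 0.   0.2 13.5] F x,y,z [ 4.5  3.2 -0.4] w 0.48 turn [ 0.03 -0.   -0.03]
t: 7.3
tool_pos: [0.549, -0.0632, 0.1161]
tool_rot: [0.633, -0.598, 0.379, 0.312]
contact_force: [-9.8, 5.2, 10.5]
width: 0.48
t 7.3 rel mouth mm x,y,z(bore) [ 0.3  0.1 12.5] F x,y,z [-3.3  4.1 14.3] w 0.48 turn [ 0.03 -0.01 -0.02]
```

```bash
python3 -m creep '.013 -.002 -.021 0 0 0; 0 0 0 0 0 0'; python3 st.py
python3 - <<'E'
from plan import *
M=np.array([.5552,-.064,.1053]);a=[]
for n in("side","top"):
    c=cap(n); u,w=map(int,proj(c,M)); a.append(c["img"][w-30:w+25,u-30:u+30])
im=np.clip(np.hstack(a)[:,:,::-1].astype(float)*1.6,0,255).astype(np.uint8); cv2.imwrite("pics/ins2.png",cv2.resize(im,None,fx=6.5,fy=6.5,interpolation=3))
E
```

```text
t: 7.47
tool_pos: [0.5491, -0.0633, 0.116]
tool_rot: [0.633, -0.598, 0.379, 0.312]
contact_force: [-24.8, 9.7, 18.7]
width: 0.481
t 7.47 rel mouth mm x,y,z(bore) [ 0.4  0.  12.4] F x,y,z [-12.2   7.   29.4] w 0.481 turn [ 0.03 -0.01 -0.02]
```

View pics/ins2.png

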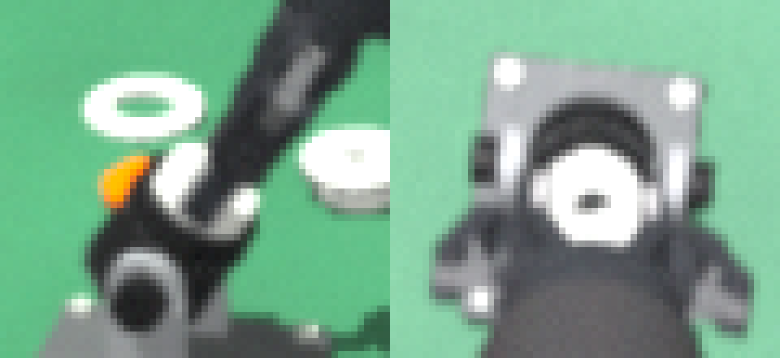

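```bash
python3 -m creep '-.015 -.003 .021 0 0 0; 0 0 0 0 0 0'; python3 st.py
cat > where.py <<'E'
from plan import *
M={"top":np.array([.5568,-.0637,.1051]),"side":np.array([.5543,-.0645,.108])}
for n in M:
    c=cap(n); P=cloud(c)[...,:3]; I=c["img"].astype(int); q=P-M[n]
    a=q@B; x=q@np.cross(Y,B); y=q@Y
    m=(np.hypot(x,y)<.032)&(a>-.055)&(a<.04)&(I.min(2)>80)&(I.max(2)-I.min(2)<50)&(c["depth"]>0)
    print(n,m.sum()); 
    if m.sum()>5: 
        print(" a pct 2,10,25,50,75,90,98",np.percentile(a[m],[2,10,25,50,75,90,98]).round(4))
        k=m&(a>np.percentile(a[m],60)-.002); print(" top xy",x[k].mean().round(4),y[k].mean().round(4), "x range",np.percentile(x[k],[2,98]).round(4),"y",np.percentile(y[k],[2,98]).round(4))
        G=np.c_[x[k],y[k],np.ones(k.sum())]; print(" slope",np.linalg.lstsq(G,a[k],rcond=None)[0].round(3))
E
python3 where.py
```

```text
t: 7.73
tool_pos: [0.5489, -0.0632, 0.1161]
tool_rot: [0.633, -0.599, 0.378, 0.312]
contact_force: [-8.5, 6.3, 9.4]
width: 0.482
t 7.73 rel mouth mm x,y,z(bore) [ 0.2  0.1 12.5] F x,y,z [-2.9  5.4 12.8] w 0.482 turn [ 0.03 -0.   -0.02]
top 211
 a pct 2,10,25,50,75,90,98 [-0.0534 -0.0099  0.0006  0.0088  0.0115  0.0145  0.0319]
 top xy 0.0065 -0.0015 x range [-0.012   0.0207] y [-0.0263  0.0274]
 slope [ 0.145 -0.004  0.013]
side 101
 a pct 2,10,25,50,75,90,98 [-0.0039 -0.0016  0.0017  0.0086  0.0109  0.019   0.028 ]
 top xy 0.0017 0.0107 x range [-0.021   0.0205] y [-0.012   0.0286]
 slope [0.032 0.262 0.01 ]
```

```bash
python3 -m creep '0 0 0 0 0 0; 0 0 0 0 0 0; 0 0 0 0 0 0' -0.4
python3 -m creep '-.26 .03 .43 0 0 0; -.26 .03 .43 0 0 0; -.1 .01 .17 0 0 0; 0 0 0 0 0 0; 0 0 0 0 0 0; 0 0 0 0 0 0; 0 0 0 0 0 0' 1 40
python3 st.py; python3 where.py
```

```text
t: 8.08
tool_pos: [0.5479, -0.0641, 0.1133]
tool_rot: [0.632, -0.598, 0.38, 0.313]
contact_force: [0.3, 0.0, -0.6]
width: 0.7
t: 8.67
tool_pos: [0.5238, -0.0609, 0.1545]
tool_rot: [0.632, -0.598, 0.38, 0.313]
contact_force: [-0.3, 0.3, 0.5]
width: -0.001
t 8.67 rel mouth mm x,y,z(bore) [-1.3 -0.3 58.4] F x,y,z [-0.   0.2  0.6] w -0.001 turn [ 0.04 -0.03 -0.02]
top 189
 a pct 2,10,25,50,75,90,98 [-0.0521 -0.0082 -0.0012  0.0082  0.0111  0.0121  0.0143]
 top xy 0.005 0.0006 x range [-0.0135  0.0212] y [-0.0208  0.0192]
 slope [ 0.026 -0.008  0.011]
side 176
 a pct 2,10,25,50,75,90,98 [-0.0028 -0.001   0.0017  0.0081  0.0104  0.0116  0.0127]
 top xy 0.0002 0.0026 x range [-0.0198  0.0195] y [-0.0191  0.0216]
 slope [ 0.009 -0.018  0.01 ]
```

```bash
python3 -m creep '.208 -.023 -.28 0 0 0; .2 -.02 -.325 0 0 0; 0 0 0 0 0 0; .026 -.003 -.043 0 0 0; .026 -.003 -.043 0 0 0; 0 0 0 0 0 0'; python3 st.py
python3 -m creep '.026 -.003 -.043 0 0 0; .026 -.003 -.043 0 0 0; 0 0 0 0 0 0'; python3 st.py
python3 -m creep '.026 -.003 -.043 0 0 0; .026 -.003 -.043 0 0 0; 0 0 0 0 0 0'; python3 st.py
```

```text
t: 9.27
tool_pos: [0.5425, -0.0626, 0.1287]
tool_rot: [0.633, -0.599, 0.379, 0.312]
contact_force: [0.2, -0.2, -1.0]
width: 0.004
t 9.27 rel mouth mm x,y,z(bore) [ 1.3  0.  26.6] F x,y,z [-0.3 -0.2 -1. ] w 0.004 turn [ 0.03 -0.01 -0.02]
t: 9.52
tool_pos: [0.5451, -0.0626, 0.1261]
tool_rot: [0.633, -0.599, 0.378, 0.312]
contact_force: [0.4, 0.3, 1.9]
width: -0.001
t 9.52 rel mouth mm x,y,z(bore) [ 2.2  0.3 23.1] F x,y,z [1.3 0.3 1.4] w -0.001 turn [ 0.03  0.01 -0.03]
t: 9.77
tool_pos: [0.5471, -0.0629, 0.1224]
tool_rot: [0.633, -0.599, 0.378, 0.312]
contact_force: [2.3, 0.1, 2.4]
width: 0.003
t 9.77 rel mouth mm x,y,z(bore) [ 2.   0.3 18.8] F x,y,z [3.2 0.3 0.8] w 0.003 turn [ 0.03  0.   -0.03]
```

```bash
python3 -m creep '-.006 0 -.063 0 0 0; .026 -.003 -.043 0 0 0; 0 0 0 0 0 0'; python3 st.py; python3 where.py
python3 -m creep '.026 -.003 -.043 0 0 0; .026 -.003 -.043 0 0 0; 0 0 0 0 0 0'; python3 st.py; python3 where.py | grep -v slope
```

```text
t: 10.02
tool_pos: [0.5485, -0.0629, 0.1191]
tool_rot: [0.634, -0.599, 0.377, 0.312]
contact_force: [3.3, -1.0, 4.3]
width: -0.001
t 10.02 rel mouth mm x,y,z(bore) [ 1.4  0.4 15.3] F x,y,z [ 5.2 -0.7  1.9] w -0.001 turn [ 0.03  0.02 -0.03]
top 151
 a pct 2,10,25,50,75,90,98 [-0.053  -0.0049 -0.0024  0.0009  0.0043  0.023   0.0359]
 top xy 0.0109 0.0005 x range [-0.0066  0.024 ] y [-0.0194  0.0191]
 slope [ 0.032 -0.008  0.009]
side 123
 a pct 2,10,25,50,75,90,98 [-0.007  -0.0018 -0.0006  0.0011  0.0026  0.0124  0.0261]
 top xy 0.0019 0.0082 x range [-0.0188  0.0213] y [-0.0111  0.025 ]
 slope [ 0.096 -0.119  0.005]
t: 10.37
tool_pos: [0.5502, -0.0632, 0.1151]
tool_rot: [0.633, -0.599, 0.378, 0.312]
contact_force: [4.8, 0.4, 2.8]
width: 0.0
t 10.37 rel mouth mm x,y,z(bore) [ 0.9  0.3 11. ] F x,y,z [ 5.5  1.  -0.1] w 0.0 turn [ 0.03  0.01 -0.03]
top 145
 a pct 2,10,25,50,75,90,98 [-0.0523 -0.0088 -0.0054 -0.0028  0.0048  0.0226  0.0348]
 top xy 0.0098 0.0016 x range [-0.0064  0.0238] y [-0.0221  0.0219]
side 100
 a pct 2,10,25,50,75,90,98 [-0.0094 -0.0053 -0.0036 -0.0018 -0.      0.0088  0.0207]
 top xy 0.001 0.0116 x range [-0.019   0.0215] y [-0.005   0.0288]
```

```bash
python3 -m creep '.052 -.006 -.085 0 0 0; .052 -.006 -.085 0 0 0; 0 0 0 0 0 0'; python3 st.py
python3 -m creep '.052 -.006 -.085 0 0 0; .052 -.006 -.085 0 0 0; 0 0 0 0 0 0'; python3 st.py
python3 -m creep '.052 -.006 -.085 0 0 0; .026 -.003 -.043 0 0 0; 0 0 0 0 0 0'; python3 st.py
```

```text
t: 10.72
tool_pos: [0.5523, -0.0644, 0.1044]
tool_rot: [0.632, -0.598, 0.381, 0.313]
contact_force: [-0.3, -0.9, -0.8]
width: 0.003
t 10.72 rel mouth mm x,y,z(bore) [-2.9 -0.7  0.8] F x,y,z [-0.6 -0.9 -0.6] w 0.003 turn [ 0.03 -0.06 -0.01]
t: 10.97
tool_pos: [0.5569, -0.0648, 0.098]
tool_rot: [0.632, -0.598, 0.38, 0.313]
contact_force: [-0.5, -0.7, 0.2]
width: 0.001
t 10.97 rel mouth mm x,y,z(bore) [-2.3 -0.6 -7.2] F x,y,z [-0.3 -0.7  0.4] w 0.001 turn [ 0.04 -0.05 -0.02]
t: 11.22
tool_pos: [0.5607, -0.0649, 0.0943]
tool_rot: [0.633, -0.598, 0.379, 0.313]
contact_force: [0.1, 1.1, -0.6]
width: 0.002
t 11.22 rel mouth mm x,y,z(bore) [ -1.   -0.3 -12.3] F x,y,z [-0.3  1.1 -0.5] w 0.002 turn [ 0.03 -0.03 -0.02]
```

```bash
python3 -m creep '.026 -.003 -.043 0 0 0; 0 0 0 0 0 0'; python3 st.py
python3 -m creep '.026 -.003 -.043 0 0 0; 0 0 0 0 0 0'; python3 st.py
python3 -m creep '.013 -.002 -.021 0 0 0; 0 0 0 0 0 0'; python3 st.py
```

```text
t: 11.38
tool_pos: [0.562, -0.0649, 0.0933]
tool_rot: [0.633, -0.598, 0.379, 0.313]
contact_force: [-0.1, -0.0, -0.1]
width: 0.002
t 11.38 rel mouth mm x,y,z(bore) [ -0.4  -0.1 -13.8] F x,y,z [-0.1 -0.  -0. ] w 0.002 turn [ 0.03 -0.01 -0.02]
t: 11.55
tool_pos: [0.5631, -0.0652, 0.093]
tool_rot: [0.633, -0.599, 0.379, 0.312]
contact_force: [-14.0, 2.4, 8.5]
width: 0.002
t 11.55 rel mouth mm x,y,z(bore) [  0.3  -0.4 -14.7] F x,y,z [-7.7  0.9 14.7] w 0.002 turn [ 0.04 -0.01 -0.02]
t: 11.72
tool_pos: [0.5635, -0.0654, 0.0929]
tool_rot: [0.633, -0.599, 0.379, 0.312]
contact_force: [-21.8, 4.8, 16.3]
width: -0.003
t 11.72 rel mouth mm x,y,z(bore) [  0.7  -0.5 -14.9] F x,y,z [-10.4   2.4  25.4] w -0.003 turn [ 0.04 -0.01 -0.02]
```

```bash
python3 -m creep '-.3 .03 .5 0 0 0; -.4 .04 .66 0 0 0; -.36 .04 .6 0 0 0; 0 .4 .1 .057 .52 0; -.2 .85 0 .057 .52 0; -.28 .9 0 .057 .52 0; -.28 .9 0 .057 .52 0; -.28 .9 0 .057 .52 0'
python3 -m creep '-.28 .9 0 .057 .52 0; -.28 .9 -.1 .057 .52 0; -.28 .9 -.1 .057 .52 0; -.28 .9 -.3 .057 .52 0; -.28 .8 -.4 .057 .52 0; 0 0 -.5 0 0 0; 0 0 0 0 0 0; 0 0 0 0 0 0' -1
python3 where.py
python3 - <<'E'
from plan import *
print(go([.4137,.279,.0215]),turn_to([0,0,-1],Y)[0],bot.read_state()["tool_pos"])
E
```

```text
t: 12.38
tool_pos: [0.4787, 0.0989, 0.166]
tool_rot: [0.584, -0.541, 0.457, 0.397]
contact_force: [1.9, -1.4, -0.2]
width: 0.0
t: 13.05
tool_pos: [0.4232, 0.2727, 0.1085]
tool_rot: [0.524, -0.474, 0.526, 0.473]
contact_force: [0.5, -0.5, -0.7]
width: 1.0
top 148
 a pct 2,10,25,50,75,90,98 [-0.054  -0.0508 -0.0326 -0.0293 -0.0267 -0.0237 -0.0066]
 top xy -0.0082 -0.0012 x range [-0.0227  0.0112] y [-0.0204  0.0186]
 slope [-0.193 -0.031 -0.027]
side 0
[-0.261  0.152 -2.231] [ 0.00387449  0.01808951 -0.03198681] [0.42413318 0.27292594 0.11073709]
```

```bash
python3 -m creep '-.26 .15 -.6 0 0 0; 0 0 -.7 0 0 0; 0 0 -.6 0 0 0; 0 0 0 0 0 0; 0 0 0 0 0 0'
python3 - <<'E'
from plan import *
c=cap("top")
print(go([.4137,.279,.0215]),turn_to([0,0,-1],Y)[0],bot.read_state()["tool_pos"])
E
```

```text
t: 13.57
tool_pos: [0.4135, 0.2786, 0.0343]
tool_rot: [0.525, -0.474, 0.526, 0.473]
contact_force: [0.3, 0.7, 1.4]
width: 1.004
[-0.012 -0.012 -0.354] [-0.0031228   0.02380222 -0.03303678] [0.41416894 0.27947344 0.0356697 ]
```

```bash
python3 -m creep '-.01 -.01 -.35 0 0 0; 0 0 0 0 0 0; 0 0 0 0 0 0'
python3 -m creep '0 0 0 0 0 0; 0 0 0 0 0 0; 0 0 0 0 0 0; 0 0 0 0 0 0; 0 0 0 0 0 0' 1 80
python3 - <<'E'
from plan import *
s=bot.read_state();print(s["tool_pos"],s["width"],s["contact_force"])
E
python3 -m creep '0 0 .4 0 0 0; 0 0 .8 0 0 0; 0 0 .9 0 0 0; 0 0 .7 0 0 0; 0 0 0 0 0 0'
python3 - <<'E'
from plan import *
c=cap("top");s=bot.read_state();p=s["tool_pos"];print(p,s["width"],turn_to([0,0,-1],Y)[0])
for n in("side","top"):
    c=cap(n);P=cloud(c)[...,:3];I=c["img"].astype(int)
    m=(np.linalg.norm(P-p,axis=2)<.04)&(I.min(2)>90)&(I.max(2)-I.min(2)<50); q=P[m]-p
    print(n,m.sum()); 
    if m.sum()>5: print(np.percentile(np.c_[q@X,q@Y,q[:,2]],[2,10,50,90,98],axis=0).round(4))
E
```

```text
t: 13.87
tool_pos: [0.4134, 0.2792, 0.0211]
tool_rot: [0.526, -0.473, 0.525, 0.473]
contact_force: [0.6, 0.3, 0.1]
width: 0.999
t: 14.28
tool_pos: [0.4133, 0.2794, 0.0208]
tool_rot: [0.526, -0.474, 0.525, 0.473]
contact_force: [-2.2, -0.3, 6.2]
width: 0.465
[0.41328059 0.27938345 0.02078211] 0.46549277268835565 [-2.15481067 -0.25190343  6.17017686]
t: 14.7
tool_pos: [0.4151, 0.2808, 0.1388]
tool_rot: [0.529, -0.474, 0.522, 0.473]
contact_force: [-0.5, -0.0, -0.1]
width: 0.468
[0.41400504 0.28024861 0.13536581] 0.46705590066492503 [-0.03910058  0.04415243 -0.03710698]
side 155
[[-0.0211 -0.013  -0.0172]
 [-0.0188 -0.0054 -0.0148]
 [-0.0108  0.0114 -0.006 ]
 [ 0.0167  0.0248  0.0016]
 [ 0.0197  0.0265  0.0128]]
top 3
```

```bash
python3 -m creep '.1 -.4 .2 -.06 -.52 0; .24 -.85 .2 -.06 -.52 0; .24 -.85 .2 -.06 -.52 0; .24 -.85 .2 -.06 -.52 0; .24 -.85 .1 -.06 -.52 0; .24 -.85 .05 -.06 -.52 0; .24 -.85 0 -.06 -.52 0; .24 -.85 0 -.06 -.52 0'
python3 -m creep '.24 -.85 0 -.05 -.52 0; .24 -.85 0 -.05 -.53 0; .23 -.45 0 0 0 0; 0 0 0 0 0 0; 0 0 0 0 0 0; 0 0 0 0 0 0'
python3 st.py
python3 - <<'E'
from plan import *
M=np.array([.5552,-.064,.1053]); print(go(M+.032*B))
E
```

```text
t: 15.52
tool_pos: [0.4836, 0.0235, 0.1679]
tool_rot: [0.614, -0.578, 0.411, 0.346]
contact_force: [0.3, -0.2, 0.2]
width: 0.473
t: 16.02
tool_pos: [0.5119, -0.0611, 0.1681]
tool_rot: [0.633, -0.599, 0.38, 0.312]
contact_force: [-0.1, 1.2, -0.3]
width: 0.471
t 16.02 rel mouth mm x,y,z(bore) [-4.2 -1.8 76.2] F x,y,z [-0.4  1.2 -0.1] w 0.471 turn [ 0.04 -0.02 -0.01]
[ 0.666 -0.027 -0.889]
```

```bash
python3 -m creep '.3 -.01 -.4 0 0 0; .33 -.02 -.44 0 0 0; .04 0 -.05 0 0 0; 0 0 0 0 0 0; 0 0 0 0 0 0; 0 0 0 0 0 0'; python3 st.py; python3 where.py
```

```text
t: 16.52
tool_pos: [0.5393, -0.0616, 0.135]
tool_rot: [0.633, -0.599, 0.378, 0.312]
contact_force: [0.7, -0.3, 0.1]
width: 0.465
t 16.52 rel mouth mm x,y,z(bore) [ 1.8  0.7 33.7] F x,y,z [ 0.7 -0.2 -0.3] w 0.465 turn [ 0.04  0.01 -0.03]
top 232
 a pct 2,10,25,50,75,90,98 [-0.0534 -0.0305  0.0187  0.0249  0.0274  0.0296  0.0379]
 top xy 0.0057 -0.0014 x range [-0.0142  0.0236] y [-0.0273  0.0254]
 slope [ 0.069 -0.01   0.028]
side 101
 a pct 2,10,25,50,75,90,98 [-0.0154  0.0125  0.0168  0.0239  0.0267  0.0297  0.0375]
 top xy 0.0058 0.0094 x range [-0.0177  0.0227] y [-0.0135  0.029 ]
 slope [0.022 0.15  0.026]
```

```bash
python3 -m creep '-.04 -.013 -.023 0 0 0; .052 -.006 -.085 0 0 0; .052 -.006 -.085 0 0 0; .052 -.006 -.085 0 0 0; 0 0 0 0 0 0; 0 0 0 0 0 0'; python3 st.py
python3 -m creep '.026 -.003 -.043 0 0 0; 0 0 0 0 0 0; 0 0 0 0 0 0'; python3 st.py
python3 -m creep '.026 -.003 -.043 0 0 0; 0 0 0 0 0 0; 0 0 0 0 0 0'; python3 st.py
```

```text
t: 17.12
tool_pos: [0.5436, -0.0638, 0.122]
tool_rot: [0.633, -0.599, 0.379, 0.312]
contact_force: [-0.2, 0.7, -0.7]
width: 0.47
t 17.12 rel mouth mm x,y,z(bore) [-1.2 -1.  20.2] F x,y,z [-0.6  0.7 -0.5] w 0.47 turn [ 0.04 -0.01 -0.01]
t: 17.37
tool_pos: [0.5448, -0.0637, 0.1208]
tool_rot: [0.633, -0.599, 0.379, 0.312]
contact_force: [0.2, -0.7, -0.3]
width: 0.468
t 17.37 rel mouth mm x,y,z(bore) [-0.7 -0.8 18.7] F x,y,z [ 0.1 -0.6 -0.4] w 0.468 turn [ 0.04 -0.   -0.02]
t: 17.62
tool_pos: [0.5462, -0.0635, 0.12]
tool_rot: [0.633, -0.599, 0.378, 0.312]
contact_force: [-3.8, 3.0, 3.0]
width: 0.468
t 17.62 rel mouth mm x,y,z(bore) [ 0.  -0.4 17.3] F x,y,z [-2.   2.5  4.7] w 0.468 turn [ 0.04  0.01 -0.02]
```

```bash
python3 -m creep '.024 .012 -.043 0 0 0; 0 0 0 0 0 0; 0 0 0 0 0 0'; python3 st.py
python3 -m creep '.026 -.003 -.043 0 0 0; 0 0 0 0 0 0; 0 0 0 0 0 0'; python3 st.py
```

```text
t: 17.87
tool_pos: [0.5471, -0.063, 0.1177]
tool_rot: [0.633, -0.599, 0.378, 0.312]
contact_force: [2.2, 1.4, 1.2]
width: 0.466
t 17.87 rel mouth mm x,y,z(bore) [-0.5  0.2 14.8] F x,y,z [2.3 1.6 0. ] w 0.466 turn [ 0.04  0.01 -0.02]
t: 18.12
tool_pos: [0.5482, -0.0632, 0.1163]
tool_rot: [0.633, -0.599, 0.378, 0.312]
contact_force: [-0.4, 2.9, 2.1]
width: 0.467
t 18.12 rel mouth mm x,y,z(bore) [-0.3  0.1 13. ] F x,y,z [0.5 2.8 2.1] w 0.467 turn [ 0.04  0.01 -0.02]
```

```bash
python3 -m creep '0 0 0 0 0 0; 0 0 0 0 0 0; 0 0 0 0 0 0' -0.4
python3 -m creep '-.26 .03 .43 0 0 0; -.26 .03 .43 0 0 0; -.1 .01 .17 0 0 0; 0 0 0 0 0 0; 0 0 0 0 0 0; 0 0 0 0 0 0; 0 0 0 0 0 0' 1 40
python3 st.py; python3 where.py
```

```text
t: 18.37
tool_pos: [0.5474, -0.0638, 0.1149]
tool_rot: [0.633, -0.599, 0.38, 0.312]
contact_force: [-0.4, -0.5, 0.3]
width: 0.7
t: 18.95
tool_pos: [0.5228, -0.0608, 0.1553]
tool_rot: [0.632, -0.599, 0.38, 0.312]
contact_force: [-0.6, 0.1, 0.5]
width: 0.002
t 18.95 rel mouth mm x,y,z(bore) [-1.7 -0.3 59.6] F x,y,z [-0.3  0.   0.7] w 0.002 turn [ 0.04 -0.02 -0.01]
top 205
 a pct 2,10,25,50,75,90,98 [-0.0536 -0.0039  0.0005  0.0037  0.0065  0.0087  0.0105]
 top xy 0.0035 0.0007 x range [-0.0168  0.0213] y [-0.0207  0.0209]
 slope [ 0.041 -0.051  0.006]
side 156
 a pct 2,10,25,50,75,90,98 [-0.002  -0.0008  0.0012  0.0046  0.0059  0.007   0.0084]
 top xy 0.0007 0.0017 x range [-0.0189  0.02  ] y [-0.0204  0.0225]
 slope [-0.034 -0.032  0.006]
```

```bash
python3 -m creep '.22 -.023 -.35 0 0 0; .23 -.022 -.39 0 0 0; 0 0 0 0 0 0; 0 0 0 0 0 0; 0 0 0 0 0 0'; python3 st.py
python3 -m creep '.026 -.003 -.043 0 0 0; .026 -.003 -.043 0 0 0; 0 0 0 0 0 0; 0 0 0 0 0 0'; python3 st.py
python3 -m creep '.026 -.003 -.043 0 0 0; .026 -.003 -.043 0 0 0; 0 0 0 0 0 0'; python3 st.py
```

```text
t: 19.47
tool_pos: [0.541, -0.0625, 0.1278]
tool_rot: [0.633, -0.599, 0.379, 0.312]
contact_force: [-0.0, -0.7, 0.7]
width: 0.0
t 19.47 rel mouth mm x,y,z(bore) [-0.4 -0.1 26.6] F x,y,z [ 0.4 -0.7  0.6] w 0.0 turn [ 0.04 -0.   -0.02]
t: 19.8
tool_pos: [0.5431, -0.0626, 0.1241]
tool_rot: [0.633, -0.599, 0.379, 0.312]
contact_force: [-0.1, -0.0, 0.5]
width: 0.002
t 19.8 rel mouth mm x,y,z(bore) [-0.6  0.1 22.4] F x,y,z [ 0.2 -0.   0.5] w 0.002 turn [ 0.04  0.   -0.02]
t: 20.05
tool_pos: [0.5455, -0.0629, 0.121]
tool_rot: [0.633, -0.599, 0.379, 0.312]
contact_force: [-2.3, 0.8, 2.2]
width: -0.001
t 20.05 rel mouth mm x,y,z(bore) [-0.1  0.  18.5] F x,y,z [-0.8  0.5  3.2] w -0.001 turn [ 0.04  0.01 -0.02]
```

```bash
python3 -m creep '.026 -.003 -.043 0 0 0; .026 -.003 -.043 0 0 0; 0 0 0 0 0 0'; python3 st.py
python3 -m creep '.026 -.003 -.043 0 0 0; .026 -.003 -.043 0 0 0; 0 0 0 0 0 0'; python3 st.py
python3 where.py
```

```text
t: 20.3
tool_pos: [0.5475, -0.0631, 0.117]
tool_rot: [0.633, -0.599, 0.379, 0.312]
contact_force: [-0.7, -0.1, 0.6]
width: 0.001
t 20.3 rel mouth mm x,y,z(bore) [-0.5  0.  14. ] F x,y,z [-0.3 -0.1  0.9] w 0.001 turn [ 0.04  0.   -0.02]
t: 20.55
tool_pos: [0.5494, -0.0634, 0.1131]
tool_rot: [0.633, -0.599, 0.379, 0.312]
contact_force: [0.5, -0.7, 1.0]
width: 0.0
t 20.55 rel mouth mm x,y,z(bore) [-0.9 -0.1  9.7] F x,y,z [ 1.  -0.6  0.6] w 0.0 turn [ 0.04 -0.01 -0.02]
top 160
 a pct 2,10,25,50,75,90,98 [-0.0547 -0.05   -0.0063 -0.0034  0.0052  0.0219  0.0392]
 top xy 0.0097 0.0028 x range [-0.006   0.0251] y [-0.018   0.0222]
 slope [-0.228 -0.273  0.011]
side 83
 a pct 2,10,25,50,75,90,98 [-0.0087 -0.0055 -0.0045 -0.0031 -0.0007  0.0066  0.019 ]
 top xy 0.0061 0.0119 x range [-0.0134  0.0217] y [-0.0075  0.027 ]
 slope [ 0.018 -0.132  0.003]
```

```bash
python3 -m creep '.026 -.003 -.043 0 0 0; .026 -.003 -.043 0 0 0; 0 0 0 0 0 0'; python3 st.py
python3 -m creep '.026 -.003 -.043 0 0 0; .026 -.003 -.043 0 0 0; 0 0 0 0 0 0'; python3 st.py
python3 -m creep '.013 -.002 -.021 0 0 0; 0 0 0 0 0 0; 0 0 0 0 0 0'; python3 st.py
```

```text
t: 20.9
tool_pos: [0.5511, -0.0636, 0.1089]
tool_rot: [0.633, -0.599, 0.379, 0.312]
contact_force: [1.0, 0.2, 0.2]
width: -0.001
t 20.9 rel mouth mm x,y,z(bore) [-1.6 -0.1  5.2] F x,y,z [ 1.   0.3 -0.3] w -0.001 turn [ 0.04 -0.02 -0.02]
t: 21.15
tool_pos: [0.5534, -0.0639, 0.1059]
tool_rot: [0.633, -0.599, 0.379, 0.312]
contact_force: [-0.3, -0.6, 1.4]
width: -0.002
t 21.15 rel mouth mm x,y,z(bore) [-1.2 -0.1  1.5] F x,y,z [ 0.5 -0.6  1.3] w -0.002 turn [ 0.04 -0.01 -0.02]
t: 21.4
tool_pos: [0.554, -0.0639, 0.1058]
tool_rot: [0.633, -0.599, 0.379, 0.312]
contact_force: [0.2, 0.1, -0.6]
width: -0.001
t 21.4 rel mouth mm x,y,z(bore) [-0.7 -0.1  1. ] F x,y,z [-0.1  0.1 -0.6] w -0.001 turn [ 0.04 -0.   -0.02]
```

```bash
python3 -m creep '.013 -.002 -.021 0 0 0; .013 -.002 -.021 0 0 0; 0 0 0 0 0 0'; python3 st.py
python3 -m creep '.013 -.002 -.021 0 0 0; .013 -.002 -.021 0 0 0; 0 0 0 0 0 0'; python3 st.py
```

```text
t: 21.65
tool_pos: [0.5552, -0.0642, 0.1049]
tool_rot: [0.633, -0.599, 0.379, 0.312]
contact_force: [-6.7, 0.9, 4.3]
width: 0.002
t 21.65 rel mouth mm x,y,z(bore) [-0.2 -0.2 -0.4] F x,y,z [-3.5  0.2  7.2] w 0.002 turn [ 0.04  0.   -0.02]
t: 21.9
tool_pos: [0.5564, -0.0647, 0.105]
tool_rot: [0.633, -0.599, 0.379, 0.311]
contact_force: [-20.2, 3.1, 14.8]
width: -0.0
t 21.9 rel mouth mm x,y,z(bore) [ 0.9 -0.5 -0.9] F x,y,z [-9.7  0.9 23.3] w -0.0 turn [ 0.05  0.01 -0.01]
```

```bash
python3 -m creep '-.3 .03 .5 0 0 0; -.4 .04 .66 0 0 0; -.36 .04 .6 .05 .5 0; 0 -.4 .1 .06 .6 0; 0 -.85 .1 .06 .6 0; 0 -.9 0 .06 .6 0; 0 -.9 0 .06 .6 0; 0 -.9 0 .06 .6 0'
python3 -m creep '0 -.7 0 .06 .6 0; 0 -.3 0 .06 .6 0; 0 0 -.3 .06 .55 0; 0 0 -.5 0 0 0; 0 0 -.5 0 0 0; 0 0 0 0 0 0; 0 0 0 0 0 0; 0 0 0 0 0 0' -1
python3 where.py
python3 - <<'E'
from plan import *
print(go([.5037,-.260,.0245]),turn_to([0,0,-1],Y)[0],bot.read_state()["tool_pos"])
E
```

```text
t: 22.57
tool_pos: [0.514, -0.2195, 0.1817]
tool_rot: [0.564, -0.52, 0.482, 0.423]
contact_force: [0.9, 1.7, 0.1]
width: -0.0
t: 23.23
tool_pos: [0.5142, -0.2581, 0.1304]
tool_rot: [0.523, -0.475, 0.528, 0.472]
contact_force: [0.1, -0.0, 1.7]
width: 0.999
top 0
side 55
 a pct 2,10,25,50,75,90,98 [-0.0285 -0.0186 -0.0155 -0.0144 -0.0132  0.0005  0.0014]
 top xy -0.0026 -0.0002 x range [-0.0174  0.0128] y [-0.0184  0.0298]
 slope [-0.017  0.373 -0.01 ]
[-0.268 -0.049 -2.66 ] [ 0.06762943 -0.01342832 -0.05003353] [ 0.51440236 -0.258034    0.13088232]
```

```bash
python3 -m creep '-.28 -.05 -.6 .07 -.01 -.05; 0 0 -.8 0 0 0; 0 0 -.7 0 0 0; 0 0 -.3 0 0 0; 0 0 0 0 0 0; 0 0 0 0 0 0; 0 0 0 0 0 0'
python3 - <<'E'
from plan import *
c=cap("top")
print(go([.5033,-.260,.0245]),turn_to([0,0,-1],Y)[0],bot.read_state()["tool_pos"])
E
```

```text
t: 23.92
tool_pos: [0.504, -0.2603, 0.0356]
tool_rot: [0.526, -0.472, 0.526, 0.472]
contact_force: [-0.5, 0.8, 0.9]
width: 1.001
[-0.019  0.007 -0.278] [ 0.00154389  0.0060391  -0.00142082] [ 0.50407327 -0.26027031  0.03560213]
```

```bash
python3 -m creep '-.02 .01 -.27 0 0 0; 0 0 0 0 0 0; 0 0 0 0 0 0'
python3 -m creep '0 0 0 0 0 0; 0 0 0 0 0 0; 0 0 0 0 0 0; 0 0 0 0 0 0; 0 0 0 0 0 0' 1 80
python3 - <<'E'
from plan import *
s=bot.read_state();print(s["tool_pos"],s["width"],s["contact_force"])
E
python3 -m creep '0 0 .4 0 0 0; 0 0 .8 0 0 0; 0 0 .9 0 0 0; 0 0 .7 0 0 0; 0 0 0 0 0 0; 0 0 0 0 0 0'
python3 - <<'E'
from plan import *
c=cap("side");s=bot.read_state();p=s["tool_pos"];print(p,s["width"],turn_to([0,0,-1],Y)[0])
u,v=map(int,proj(c,p)); cv2.imwrite("pics/g3.png",cv2.resize(c["img"][v-25:v+30,u-35:u+35,::-1],None,fx=8,fy=8,interpolation=3))
E
```

```text
t: 24.22
tool_pos: [0.5013, -0.2593, 0.0216]
tool_rot: [0.526, -0.471, 0.527, 0.473]
contact_force: [0.1, 0.3, -0.3]
width: 0.997
t: 24.63
tool_pos: [0.5024, -0.2597, 0.0233]
tool_rot: [0.526, -0.472, 0.527, 0.473]
contact_force: [-1.1, 1.5, 5.3]
width: 0.635
[ 0.5023647 -0.2597201  0.0232886] 0.6347144901580226 [-1.05309359  1.54474926  5.34251093]
t: 25.13
tool_pos: [0.5025, -0.2595, 0.1357]
tool_rot: [0.527, -0.472, 0.526, 0.472]
contact_force: [-0.3, -0.5, -2.3]
width: 0.636
[ 0.50162275 -0.25911121  0.13353549] 0.636712577579695 [-0.02112935 -0.02925851  0.00483123]
```

View pics/g3.png

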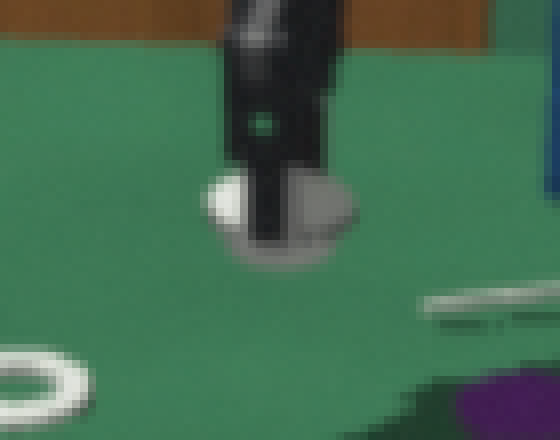

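```bash
python3 -m creep '-.1 .1 .5 -.06 -.58 0; .05 .4 .4 -.06 -.58 0; .05 .7 .2 -.06 -.58 0; .05 .8 .1 -.06 -.58 0; .05 .8 0 -.06 -.58 0; .05 .8 0 -.06 -.58 0; .05 .8 0 -.06 -.58 0; .05 .6 0 -.06 -.58 0'
python3 -m creep '0 0 0 -.06 -.57 0; 0 0 0 0 0 0; 0 0 0 0 0 0; 0 0 0 0 0 0'
python3 st.py
python3 - <<'E'
from plan import *
M=np.array([.5552,-.064,.1053]); print(go(M+.036*B))
E
```

```text
t: 25.85
tool_pos: [0.5111, -0.0576, 0.1799]
tool_rot: [0.625, -0.584, 0.396, 0.333]
contact_force: [0.2, -0.9, -0.3]
width: 0.638
t: 26.18
tool_pos: [0.5116, -0.0598, 0.1817]
tool_rot: [0.635, -0.595, 0.38, 0.314]
contact_force: [0.3, -0.1, -0.6]
width: 0.636
t 26.18 rel mouth mm x,y,z(bore) [ 2.5 -0.5 88. ] F x,y,z [-0.  -0.  -0.7] w 0.636 turn [-0.04 -0.05 -0.  ]
[ 0.623 -0.055 -1.141]
```

```bash
python3 -m creep '.2 -.02 -.37 -.04 -.05 0; .2 -.02 -.37 0 0 0; .2 -.015 -.37 0 0 0; 0 0 0 0 0 0; 0 0 0 0 0 0; 0 0 0 0 0 0'; python3 st.py; python3 where.py|grep top
```

```text
t: 26.68
tool_pos: [0.5361, -0.0623, 0.1387]
tool_rot: [0.635, -0.598, 0.378, 0.311]
contact_force: [-0.8, 0.1, -0.9]
width: 0.636
t 26.68 rel mouth mm x,y,z(bore) [ 1.  -0.4 38.5] F x,y,z [-1.1 -0.  -0.4] w 0.636 turn [0.01 0.02 0.01]
top 276
 top xy 0.0086 -0.0015 x range [-0.0142  0.0291] y [-0.027   0.0248]
 top xy 0.0069 0.0025 x range [-0.0249  0.0303] y [-0.023   0.0239]
```

```bash
python3 -m creep '.03 -.003 -.097 0 0 0; .052 -.006 -.085 0 0 0; .052 -.006 -.085 0 0 0; .052 -.006 -.085 0 0 0; 0 0 0 0 0 0; 0 0 0 0 0 0; 0 0 0 0 0 0'; python3 st.py
python3 -m creep '.026 .003 -.043 0 0 0; 0 0 0 0 0 0; 0 0 0 0 0 0'; python3 st.py
python3 -m creep '.026 -.003 -.043 0 0 0; 0 0 0 0 0 0; 0 0 0 0 0 0'; python3 st.py
```

```text
t: 27.37
tool_pos: [0.5432, -0.0625, 0.1236]
tool_rot: [0.635, -0.598, 0.378, 0.312]
contact_force: [0.4, 0.0, -0.9]
width: 0.637
t 27.37 rel mouth mm x,y,z(bore) [-0.8  0.2 21.9] F x,y,z [-0.2  0.1 -1. ] w 0.637 turn [ 0.01  0.02 -0.01]
t: 27.62
tool_pos: [0.5442, -0.0624, 0.1218]
tool_rot: [0.635, -0.598, 0.378, 0.312]
contact_force: [0.4, -0.3, -1.6]
width: 0.638
t 27.62 rel mouth mm x,y,z(bore) [-0.9  0.4 19.9] F x,y,z [-0.5 -0.2 -1.6] w 0.638 turn [ 0.    0.02 -0.01]
t: 27.87
tool_pos: [0.5452, -0.0625, 0.12]
tool_rot: [0.635, -0.598, 0.378, 0.312]
contact_force: [-0.2, 0.4, -0.6]
width: 0.641
t 27.87 rel mouth mm x,y,z(bore) [-1.   0.4 17.8] F x,y,z [-0.5  0.4 -0.4] w 0.641 turn [ 0.    0.02 -0.01]
```

Depth about 5.5 mm and no side force. Continue.

```bash
python3 -m creep '.03 -.003 -.041 0 0 0; 0 0 0 0 0 0; 0 0 0 0 0 0'; python3 st.py
python3 -m creep '.03 -.003 -.041 0 0 0; 0 0 0 0 0 0; 0 0 0 0 0 0'; python3 st.py
python3 -m creep '.026 -.003 -.043 0 0 0; 0 0 0 0 0 0; 0 0 0 0 0 0'; python3 st.py
```

```text
t: 28.12
tool_pos: [0.5465, -0.0625, 0.1187]
tool_rot: [0.635, -0.598, 0.378, 0.312]
contact_force: [-1.5, 1.7, -0.1]
width: 0.634
t 28.12 rel mouth mm x,y,z(bore) [-0.5  0.6 16. ] F x,y,z [-1.5  1.5  0.8] w 0.634 turn [ 0.    0.02 -0.01]
t: 28.37
tool_pos: [0.5476, -0.0627, 0.1167]
tool_rot: [0.635, -0.598, 0.378, 0.312]
contact_force: [-1.5, 1.6, -2.0]
width: 0.64
t 28.37 rel mouth mm x,y,z(bore) [-0.6  0.5 13.7] F x,y,z [-2.5  1.4 -0.8] w 0.64 turn [ 0.    0.02 -0.01]
t: 28.62
tool_pos: [0.5486, -0.0628, 0.1146]
tool_rot: [0.635, -0.598, 0.378, 0.312]
contact_force: [2.2, 0.7, -3.5]
width: 0.638
t 28.62 rel mouth mm x,y,z(bore) [-0.9  0.5 11.4] F x,y,z [-0.   0.9 -4.2] w 0.638 turn [ 0.    0.01 -0.01]
```

```bash
python3 -m creep '.02 -.002 -.032 0 0 0; 0 0 0 0 0 0; 0 0 0 0 0 0'; python3 st.py
python3 -m creep '.01 -.001 -.016 0 0 0; 0 0 0 0 0 0; 0 0 0 0 0 0'; python3 st.py
python3 -m creep '0 0 0 0 0 0; 0 0 0 0 0 0; 0 0 0 0 0 0; 0 0 0 0 0 0' -1
python3 -m creep '-.26 .03 .43 0 0 0; -.26 .03 .43 0 0 0; -.1 .01 .17 0 0 0; 0 0 0 0 0 0; 0 0 0 0 0 0; 0 0 0 0 0 0; 0 0 0 0 0 0; 0 0 0 0 0 0' 1 40
python3 st.py; python3 where.py
```

```text
t: 28.87
tool_pos: [0.549, -0.0629, 0.1145]
tool_rot: [0.635, -0.598, 0.378, 0.312]
contact_force: [-18.5, 6.5, 8.3]
width: 0.636
t 28.87 rel mouth mm x,y,z(bore) [-0.6  0.4 11.1] F x,y,z [-11.9   4.5  17.1] w 0.636 turn [ 0.    0.01 -0.  ]
t: 29.12
tool_pos: [0.5491, -0.063, 0.1144]
tool_rot: [0.635, -0.597, 0.378, 0.312]
contact_force: [-30.1, 9.6, 14.2]
width: 0.632
t 29.12 rel mouth mm x,y,z(bore) [-0.6  0.4 11. ] F x,y,z [-19.    6.3  28.3] w 0.632 turn [ 0.    0.01 -0.  ]
t: 29.45
tool_pos: [0.55, -0.0631, 0.1135]
tool_rot: [0.635, -0.598, 0.378, 0.311]
contact_force: [0.1, -0.9, -0.5]
width: 1.003
t: 30.12
tool_pos: [0.5249, -0.0604, 0.1532]
tool_rot: [0.634, -0.598, 0.379, 0.312]
contact_force: [-0.1, 0.3, -0.2]
width: 0.001
t 30.12 rel mouth mm x,y,z(bore) [-1.   0.3 56.8] F x,y,z [-0.2  0.2 -0.2] w 0.001 turn [ 0.01  0.   -0.01]
top 277
 a pct 2,10,25,50,75,90,98 [-0.0527 -0.0069  0.0056  0.0087  0.0107  0.012   0.014 ]
 top xy 0.0064 -0.0003 x range [-0.0176  0.0281] y [-0.0266  0.0264]
 slope [ 0.014 -0.004  0.01 ]
side 225
 a pct 2,10,25,50,75,90,98 [-0.0002  0.0036  0.0072  0.0087  0.0097  0.0106  0.0113]
 top xy 0.0013 0.0022 x range [-0.0258  0.0277] y [-0.0255  0.0292]
 slope [-0.019 -0.002  0.009]
```

```bash
python3 -m creep '.2 -.022 -.32 0 0 0; .19 -.02 -.33 0 0 0; .026 -.003 -.043 0 0 0; 0 0 0 0 0 0; 0 0 0 0 0 0'; python3 st.py
python3 -m creep '.026 -.003 -.043 0 0 0; 0 0 0 0 0 0; 0 0 0 0 0 0'; python3 st.py
python3 -m creep '.026 -.003 -.043 0 0 0; 0 0 0 0 0 0; 0 0 0 0 0 0'; python3 st.py
```

```text
t: 30.63
tool_pos: [0.5416, -0.0621, 0.1269]
tool_rot: [0.635, -0.598, 0.378, 0.312]
contact_force: [0.2, -0.4, -0.0]
width: -0.001
t 30.63 rel mouth mm x,y,z(bore) [-0.4  0.4 25.6] F x,y,z [ 0.2 -0.4 -0.1] w -0.001 turn [ 0.01  0.01 -0.01]
t: 30.88
tool_pos: [0.5428, -0.062, 0.1254]
tool_rot: [0.635, -0.598, 0.378, 0.311]
contact_force: [-0.7, 0.5, 0.5]
width: -0.001
t 30.88 rel mouth mm x,y,z(bore) [-0.2  0.6 23.7] F x,y,z [-0.4  0.5  0.8] w -0.001 turn [ 0.    0.02 -0.01]
t: 31.13
tool_pos: [0.5438, -0.0622, 0.1248]
tool_rot: [0.635, -0.598, 0.378, 0.311]
contact_force: [-12.7, 3.6, 9.7]
width: 0.001
t 31.13 rel mouth mm x,y,z(bore) [ 0.3  0.6 22.6] F x,y,z [-6.   2.2 15. ] w 0.001 turn [ 0.    0.03 -0.01]
```

```bash
python3 -m creep '.013 -.001 -.022 0 0 0; 0 0 0 0 0 0; 0 0 0 0 0 0'; python3 st.py
python3 -m creep '-.2 .02 .3 0 0 0; -.4 .04 .66 0 0 0; -.4 .04 .6 0 0 0; -.5 0 .3 0 0 0; -.7 0 0 0 0 0; -.7 0 0 0 0 0; 0 0 0 0 0 0; 0 0 0 0 0 0'; python3 where.py
python3 - <<'E'
from plan import *
from fit import res,axes,least_squares
a=[]
for n in("top","side"):
    c=cap(n); P=cloud(c)[...,:3]; I=c["img"].astype(int)
    m=(I.max(2)<60)&(P[...,2]>.05)&(np.hypot(P[...,0]-.565,P[...,1]+.065)<.06)&(np.abs(P[...,1]+.066)<.032)&(P[...,2]<.13)
    p0=[.5734,-.0654,.0778,-.1033,.55] if n=="top" else [.5708,-.0664,.0807,-.1136,.5473]
    s=least_squares(lambda t:res(np.r_[p0[:3],p0[3],t],P[m],None),[.55],loss="soft_l1",f_scale=.002); print(n,m.sum(),"tilt",np.degrees(s.x))
    u,w=map(int,proj(c,[.5552,-.064,.105])); a.append(c["img"][w-30:w+30,u-32:u+32])
cv2.imwrite("pics/end.png",cv2.resize(np.clip(np.hstack(a)[:,:,::-1]*1.4,0,255).astype(np.uint8),None,fx=6,fy=6,interpolation=3))
E
```

```text
t: 31.38
tool_pos: [0.5441, -0.0622, 0.1246]
tool_rot: [0.635, -0.598, 0.378, 0.311]
contact_force: [-24.6, 5.8, 14.7]
width: -0.0
t 31.38 rel mouth mm x,y,z(bore) [ 0.5  0.6 22.3] F x,y,z [-13.7   3.1  25.6] w -0.0 turn [ 0.    0.03 -0.  ]
t: 32.05
tool_pos: [0.4281, -0.0575, 0.1993]
tool_rot: [0.637, -0.598, 0.374, 0.311]
contact_force: [-0.5, 0.1, -0.6]
width: -0.002
top 339
 a pct 2,10,25,50,75,90,98 [-0.0531 -0.0065  0.0052  0.0078  0.0097  0.0111  0.0132]
 top xy 0.0012 -0.0002 x range [-0.0257  0.0282] y [-0.0258  0.0263]
 slope [-0.009 -0.002  0.009]
side 220
 a pct 2,10,25,50,75,90,98 [-0.0006  0.0028  0.0064  0.0078  0.0088  0.0096  0.0105]
 top xy -0.0004 0.0028 x range [-0.0265  0.0265] y [-0.0244  0.0284]
 slope [-0.002 -0.002  0.008]
top 77 tilt [30.83090581]
side 175 tilt [31.39920924]
```

View pics/end.png

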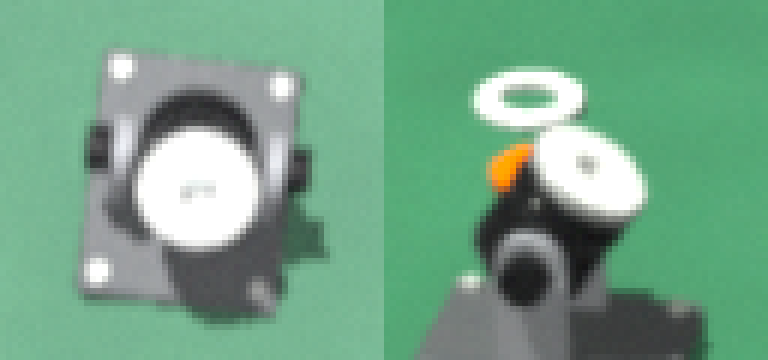

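```bash
python3 -c "from plant import finish_job; print(finish_job())"
```

```text
the job is handed in; nothing more can be done
None
```

The spacer, lens cell and end ring are all in the tube, in that order. I handed the job in at about t = 32 s; it reports no verdict. I set each part in the mouth with the jaws, then pressed it home along the bore with the closed fingertips until it stopped solidly at 23–26 N.

Last checks:
- **Depths:** the top of the spacer measured about 28 mm below the mouth and the top of the lens cell about 14.4 mm below. The top of the flange is about 8.5–9 mm above the mouth, against 9 mm nominal.
- **Squareness:** the end ring is square to the bore within about 0.01 rad, and the last picture shows the flange flat on the mouth.
- **Tube angle:** the refitted tilt is 31.4° from the side camera and 30.8° from the top camera, against about 31.5° at the start. The top camera's fit used few points because the ring hides most of the tube. Even taken at face value, 0.7° is under 1 mm at the mouth.
- **Gripper:** it was clear of everything at hand-in.

**Disagreements:**
- The two cameras differ by about 2.5 mm in absolute position, so I worked from their mean and confirmed with contact forces.
- The fingertip contacts came about 1 mm deeper along the bore than my mouth estimate for the spacer and cell, and about 0.7 mm deeper for the ring.
- The axial force while passing the balls read mostly below the 10–20 N expected. I relied on the depths and solid stops instead.

**Not checked:** I did not separately re-measure the bystanders. No contact with them was seen.

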